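Set up the glazing place

ROBOT

A 7-joint arm with a two-finger parallel gripper is mounted at the origin on the work surface. World frame = base frame: x ahead of the robot, y to its left, z up, the work surface at z = 0. Lengths are in m, angles in rad, forces in N, time in s.
With the tool pointing down it reaches from about 0.4 to 0.85 m from the base axis. Payload 10.4 kg.
Tool frame: the origin (TCP) lies at the very end of the fingers, on their centre line; the grasp point (between the pads) lies 19 mm behind it; z points along the fingers, y is the line along which they close (so a half turn about z gives the same grasp; the last joint's range is limited). The gripper opens to 87 mm and grips with 3 to 60 N. Pads are 19 mm wide; open, the fingers measure 117 mm over their backs; the gripper's body (75 mm by 190 mm) begins 51 mm behind the grasp point.
Start: joints at [1.187, 0.332, -0.065, 1.46, 0.022, 1.35, -0.088], TCP at [0.221, -0.585, 0.191] pointing down, gripper open.
Joint ranges: [-2.6, 2.6], [-0.5, 2.12], [-1.47, 1.34], [0.16, 2.42], [-1.27, 4.41], [0.06, 2.06], [-2.6, 2.6]. Speed limits (rad/s): [2.22, 2.22, 2.79, 2.79, 3.14, 3.14, 3.14].

INTERFACE

Orientations are given as a unit quaternion [x, y, z, w].
In Python, from bench import status, camera, order gives the robot as it stands.
- The arm moves only by the tool jog_arm, never from a script. Its argument "plan" is a list of rows, each a list of 7 numbers: the turn, a rotation vector about the tool's x, y, z in rad, then the shift along the tool's x, y, z in mm, then the opening, from -1 (shut) to 1 (fully open). A call has 1 to 12 rows; each row is the pose to reach, as a shift and turn from the pose commanded when the call began, along the tool's axes at that moment; what a row does not reach only later rows make up. A row lasts 1/10 s, in which the tool goes at most 50 mm and 8.59 degrees, less where a joint would pass 70% of its speed; a pose out of reach is approached as far as the arm can. A call with a gripper value outside its range is refused whole. The fingers move at their own pace and stop on an object; "squeeze" is the grip in N (left out, the last holds). Time passes only in rows, so rows that repeat a pose let the fingers close. It gives the time, the measured TCP pose, the force, the opening and the grip force at its end, in the units of the state.
- status.read_state(): the state, without advancing time (a new reading comes with each control period).
- camera(name): name is "scene" or "top"; returns a dict with "image" (400x640x3 uint8, red, green, blue), "z_map" (400x640 float32, m along the optical axis (not along the pixel's ray), 0 where there is no reading), "fx", "fy", "cx", "cy" (pixels), "world_from_camera" (4x4, takes a point from camera to world coordinates). Camera axes: x right, y down, z forward; pixel columns grow to the right and rows downward; lengths in m; the calibration is good to about 2 mm. A picture is of the moment at which its call begins.
- order.close_job(): hands the job in; it is judged then, once.
The state is a dict: "time": time; "joint_positions": joint angles; "joint_vel": joint speeds; "joint_torque": joint torques, N m; "ee_pos": TCP position; "eef_rot": TCP orientation; "ft_force": force on the tool from outside, world axes, zero at the start; "torque": the same for the moment, N m; "width": finger opening in m; "grip_force": force on a finger pad.
Only numpy, scipy, OpenCV 4.12 (cv2) and the standard library are available. Lean on these libraries where they do the work, as an engineer would, in place of code of your own. Each camera call takes 0.05 s, during which the arm holds its last target. There are 200 camera calls.

TASK

Get the glazing place ready: first push the round wooden bat across the bench until it lies wholly within the paper circle, with the clay cup still standing on it and never touched by the gripper. Then lift the flat rectangular tin out of the rack by its narrow ends, stand it upright on bare bench well away from rack and caddy, let go, take it again by its broad faces and set it down upright in the caddy. Last, slide the lamp's dimmer to the white line, and leave the mugs and jars where they are.

Things in the scene. Friction and masses are not known exactly. Their poses are not given: they have to be found in the camera images.
- bat: round wheel bat, a plain plywood disc 200 mm across and 28 mm thick, loose, flat on the bench to the robot's right, too wide to grip; about 0.6 kg. Origin: centre of its underside, z up; it may have any yaw.
- cup: small leather-hard clay cup, 68 mm across the rim, 50 mm tall, standing loose near the middle of the bat (its rim 78 mm above the bench). Origin: centre of its underside.
- circle: flat white paper circle 236 mm across, no thickness to speak of, fixed on the bench in front of the robot. Origin: its centre. The bat lies wholly within it when the centres are less than 18 mm apart.
- rack: plywood bottle rack fixed to the robot's left: base 150 mm (its x) by 164 mm (its y), 8 mm thick; four walls 8 mm thick, tops 110 mm above the bench, run along x and form three stalls 44 mm wide, open at both ends and on top, centred at y = -52, 0, +52 mm. One stall holds the tin, the others a round jar each. Origin: centre of its underside.
- tin: flat rectangular metal tin, 62 mm long (its x) by 32 mm wide (its y) by 100 mm tall (its z), flat lid, paper band, about 0.25 kg. It starts upright in one of the stalls, its long side along the stall, so that only its two narrow ends (62 mm apart) can be reached by fingers. Origin: centre of its underside.
- caddy: wooden caddy fixed beyond the bat: a place 76 mm (its y) by 44 mm (its x), floor 8 mm above the bench, between two tall end walls (8 mm thick, tops 112 mm above the bench, at y = -42 and +42 mm) and two low lips (8 mm thick, tops at 26 mm, at x = -26 and +26 mm). The tin's long side goes along y, either way round; fingers fit only at its broad faces. Origin: centre of its underside.
- dimmer (a joint): position of the dimmer grip along its track in m: 0 at one end, 0.12 at the other, growing towards the dimmer's own +y (to the robot's left, give or take its yaw). The white line is at 0.090. It moves stiffly (1.5 N) and stays where it is left.
- dimmer_top (a point): centre of the top of the dimmer's black grip, a block 28 mm (across the track) by 20 mm (along it) by 40 mm tall, top 54 mm above the bench. Axes are the dimmer's: y along the track, x across. The track is a metal housing 40 x 170 mm, 14 mm high, on a grey plate, fixed beyond the bat beside the caddy.
- dimmer_line (a point): middle of the white line that runs across the dimmer's track, 76 mm long and 4 mm wide, 16 mm above the bench; same axes as the grip. The grip is set when its middle is level with this line.
- mug_right: cream and clay mug 80 mm across, 85 mm tall, handle at its +y, to the right; leave alone. Origin: centre of its underside.
- mug_left: cream and clay mug 76 mm across, 80 mm tall, beyond the rack; leave alone. Origin: centre of its underside.
- mug_back_a: mug 80 mm across, 85 mm tall, far side of the bench; leave alone. Origin: centre of its underside.
- mug_back_b: mug 84 mm across, 92 mm tall, far side of the bench; leave alone. Origin: centre of its underside.
- glaze_jar: round jar with a white cap, 68 mm across, 75 mm tall, right side of the bench; leave alone. Origin: centre of its underside.
- jar_a: round jar with a white cap, 36 mm across, 75 mm tall, in one stall of the rack; leave alone. Origin: centre of its underside.
- jar_b: round jar with a white cap, 36 mm across, 90 mm tall, in one stall of the rack; leave alone. Origin: centre of its underside.
There are look-alikes about, which are no part of the job. Of the things like the tin, leave any that is red; of the rest the larger one is meant.

How it is judged:
On the way, in this order (a step that is already met when the one before it is completed fails the run):
1. the bat lies wholly within the paper circle, at rest, the cup standing on it (horizontal distance between bat and circle below 0.018 m and linear speed of bat below 0.01 m/s and horizontal distance between cup and bat below 0.05 m and angle between cup's own z axis and vertical below 0.15 rad), for 0.2 s.
2. the tin stands upright on the bare bench, let go, clear of the rack and the caddy (height (world z) of tin below 0.005 m and angle between tin's own z axis and vertical below 0.1 rad and contact force between the fingers and tin below 0.2 N and linear speed of tin below 0.02 m/s and horizontal distance between tin and rack above 0.12 m and horizontal distance between tin and caddy above 0.1 m), for 0.1 s.
3. the tin stands in the caddy, let go (x of tin in the frame of caddy between -0.012 and 0.012 m and y of tin in the frame of caddy between -0.012 and 0.012 m and z of tin in the frame of caddy below 0.011 m and angle between tin's own z axis and vertical below 0.1 rad and contact force between the fingers and tin below 0.2 N and linear speed of tin below 0.02 m/s), for 0.2 s.
4. the dimmer is at the white line (value of joint dimmer between 0.083 and 0.097 m), for 0.1 s.
At the end, for the whole second after the job is handed in: The bat lies within the paper circle (centres less than 18 mm apart) with the cup upright on it, the tin stands upright on the floor of the caddy (within 12 mm of its middle), released, and the dimmer grip is within 7 mm of the white line; all at rest (all of step 1 and all of step 3 and all of step 4 and velocity of joint dimmer below 0.01 m/s); the robot touches nothing.
It fails at once if the gripper or arm touches the cup (contact force between any of the arm, the fingers and cup above 0.5 N).
It fails at once if the cup tips or slides off the bat (angle between cup's own z axis and vertical above 0.5 rad or horizontal distance between cup and bat above 0.06 m).
It fails at once if the bat is lifted off the bench (height (world z) of bat above 0.015 m).
It fails at once if a mug or jar on the bench is moved by more than 25 mm (distance of any of mug_right, mug_left, mug_back_a, mug_back_b, glaze_jar from where it was at the start of the episode above 0.025 m).
It fails at once if a jar in the rack is moved by more than 30 mm (distance of any of jar_a, jar_b from where it was at the start of the episode above 0.03 m).
It also fails if it takes over 72 s, if anything falls off the work surface, if the arm or the gripper's body presses on something with over 40 N, if the wrist force passes 120 N, or if a joint passes its speed limit or range.

## Working session

There is one attempt and no reset: what is moved stays moved. The work goes in short steps, Python scripts to look and compute and a tool call to move; the robot and the scene stay as the last step left them, time stands still between calls to the robot, and variables do not carry over. Pictures are saved under pics/ and viewed, at most 10 in all, crops included, and the job is handed in when it is done.

Besides the shell and the picture viewer there is one more tool, called after "Emit:" in YAML: its name, and indented under it one key for each argument. jog_arm: Moves the arm, as the interface text tells. Its arguments: {"type":"object","properties":{"plan":{"type":"array"},"squeeze":{"type":"number"}},"required":["plan"]}

```bash
mkdir -p pics
cat > h.py <<'E'
import numpy as np,cv2
from bench import status,camera,order
def snap(n):
    c=camera(n); np.savez(f'{n}.npz',**c); return c
def ld(n): return dict(np.load(f'{n}.npz'))
def pts(c):
    z=c['z_map'];v,u=np.mgrid[:z.shape[0],:z.shape[1]]
    P=np.stack([(u-c['cx'])/c['fx']*z,(v-c['cy'])/c['fy']*z,z],-1)
    T=c['world_from_camera'];return P@T[:3,:3].T+T[:3,3]
def ray(c,u,v,h):
    T=c['world_from_camera'];d=T[:3,:3]@np.array([(u-c['cx'])/c['fx'],(v-c['cy'])/c['fy'],1]);o=T[:3,3]
    return o+d*(h-o[2])/d[2]
E
python3 - <<'E'
from h import *
for n in('scene','top'):
    c=snap(n);cv2.imwrite(f'pics/{n}1.png',c['image'][:,:,::-1]);print(n,c['fx'],c['world_from_camera'].round(3).tolist())
s=status.read_state();print({k:np.round(v,3).tolist() for k,v in s.items()})
E
```

```text
scene 378.77005391756165 [[-0.244, 0.502, -0.83, 1.497], [0.969, 0.104, -0.222, 0.239], [-0.025, -0.858, -0.512, 0.632], [0.0, 0.0, 0.0, 1.0]]
top 374.5665500668972 [[0.13, -0.971, 0.202, 0.407], [-0.992, -0.128, 0.023, -0.008], [0.003, -0.204, -0.979, 1.151], [0.0, 0.0, 0.0, 1.0]]
{'time': 0.1, 'joint_positions': [1.187, 0.333, -0.065, 1.461, 0.022, 1.35, -0.089], 'joint_vel': [0.0, -0.001, 0.001, -0.004, 0.001, 0.0, 0.001], 'joint_torque': [0.001, -62.455, 0.024, -39.072, -0.061, 0.037, 0.0], 'ee_pos': [0.221, -0.584, 0.19], 'eef_rot': [0.984, 0.179, -0.0, -0.001], 'ft_force': [-0.353, -0.465, 0.123], 'torque': [-0.019, -0.008, 0.011], 'grip_force': 0.0, 'width': 0.087}
```

View pics/scene1.png

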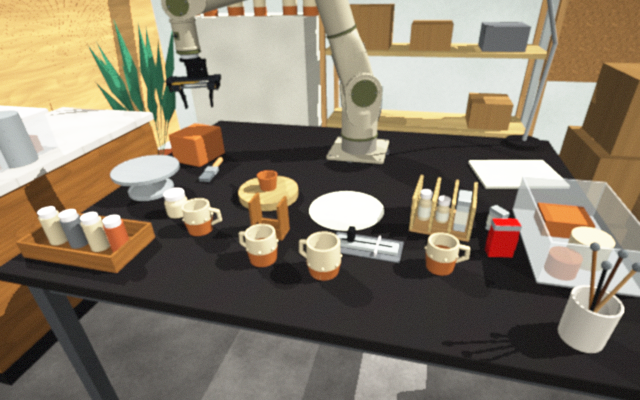

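View pics/top1.png

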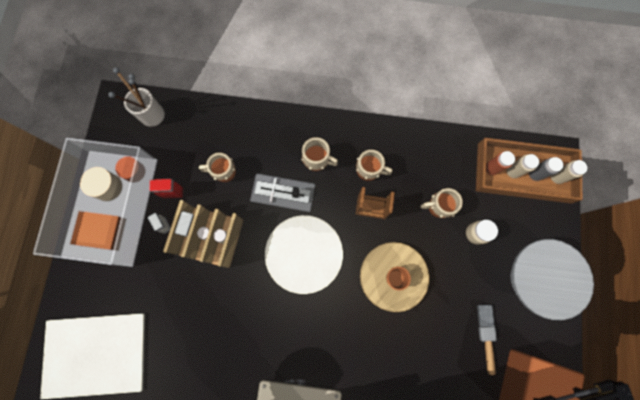

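The scene view shows the bat with the cup at (268,190), paper circle (346,210), caddy (268,215), dimmer (370,245) and rack (445,208). In the top view these are at (395,277), (304,254), (375,203), (283,190) and (203,233).

Tin candidates in the top view:
- Grey tin in the rack stall, (185,221).
- Small grey tin outside the rack, (158,223).
- Red tin, (165,187).

The rack tin fits: it isn't red and is the larger of the other two. I'll confirm that in an enlarged crop.

Run:
```python
from h import *
t=ld('top');s=ld('scene')
a=cv2.resize(t['image'][165:275,145:325],None,fx=4.4,fy=4.4,interpolation=2)[:,:,::-1]
cv2.imwrite('pics/crop1.png',a[:, :800])
b=cv2.resize(s['image'][165:270,390:530],None,fx=5.5,fy=5.5,interpolation=2)[:,:,::-1]
cv2.imwrite('pics/crop2.png',b)
for n,c in(('top',t),('scene',s)):
    P=pts(c);im=c['image'].astype(int);hsv=cv2.cvtColor(c['image'],cv2.COLOR_RGB2HSV)
    # circle: white at z~0
    m=((hsv[...,1]<50)&(hsv[...,2]>150)&(abs(P[...,2])<.012)&(c['z_map']>0)&(abs(P[...,1])<.25)&(P[...,0]>.3)).astype(np.uint8)
    k,l,st,ce=cv2.connectedComponentsWithStats(m);i=1+st[1:,4].argmax()
    cn=max(cv2.findContours((l==i).astype(np.uint8),0,1)[0],key=len)
    e=cv2.fitEllipse(cv2.convexHull(cn));print(n,'circle',e, ray(c,*e[0],0).round(4))
    p=P[l==i];print('  depth mean',((p.min(0)+p.max(0))/2).round(4),np.ptp(p,axis=0).round(3),p[:,2].mean().round(4))
    # bat
    m=((abs(P[...,2]-.028)<.008)&(hsv[...,1]>50)&(P[...,1]<-.1)&(P[...,1]>-.5)&(P[...,0]<.72)&(P[...,0]>.3)).astype(np.uint8)
    k,l,st,ce=cv2.connectedComponentsWithStats(m);i=1+st[1:,4].argmax()
    q=np.array([ray(c,x,y,.028)[:2] for x,y in cv2.convexHull(max(cv2.findContours((l==i).astype(np.uint8),0,1)[0],key=len))[:,0]],np.float32)
    print('  bat',cv2.minEnclosingCircle(q), 'z',np.median(P[l==i][:,2]).round(4))
    m=(P[...,2]>.045)&(P[...,2]<.1)&(abs(P[...,0]-.46)<.1)&(abs(P[...,1]+.26)<.15)
    p=P[m];print('  cup hi',p[:,:].min(0).round(3),p.max(0).round(3))
```

```text
top circle ((303.573974609375, 254.380615234375), (77.44361114501953, 78.6507568359375), 24.374324798583984) [0.4803 0.0419 0.    ]
  depth mean [0.483  0.0412 0.0016] [0.238 0.235 0.019] 0.0008
  bat ((0.44872820377349854, -0.2314525544643402), 0.09977209568023682) z 0.0279
  cup hi [ 0.411 -0.265  0.045] [ 0.476 -0.2    0.084]
scene circle ((346.0400085449219, 210.3510284423828), (40.089561462402344, 75.11848449707031), 90.28260040283203) [0.4901 0.0412 0.    ]
  depth mean [0.4805 0.0379 0.0007] [0.247 0.237 0.008] 0.001
  bat ((0.4599880278110504, -0.23296552896499634), 0.10663313418626785) z 0.0284
  cup hi [ 0.413 -0.268  0.045] [ 0.481 -0.204  0.08 ]
```

View pics/crop1.png

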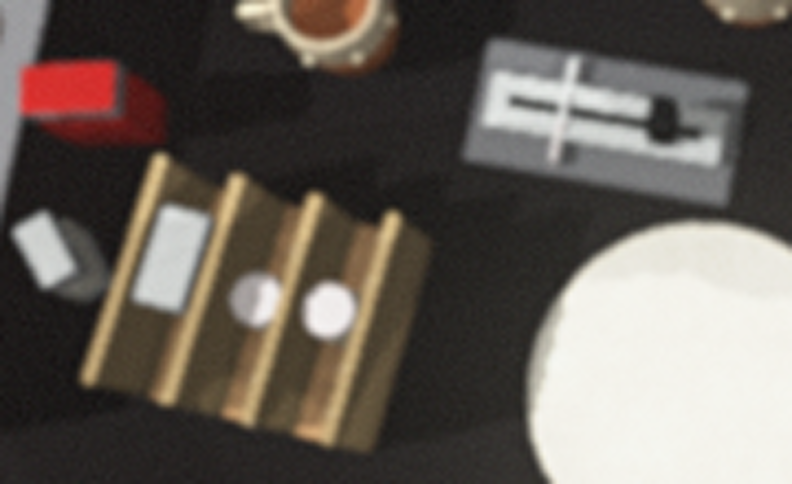

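View pics/crop2.png

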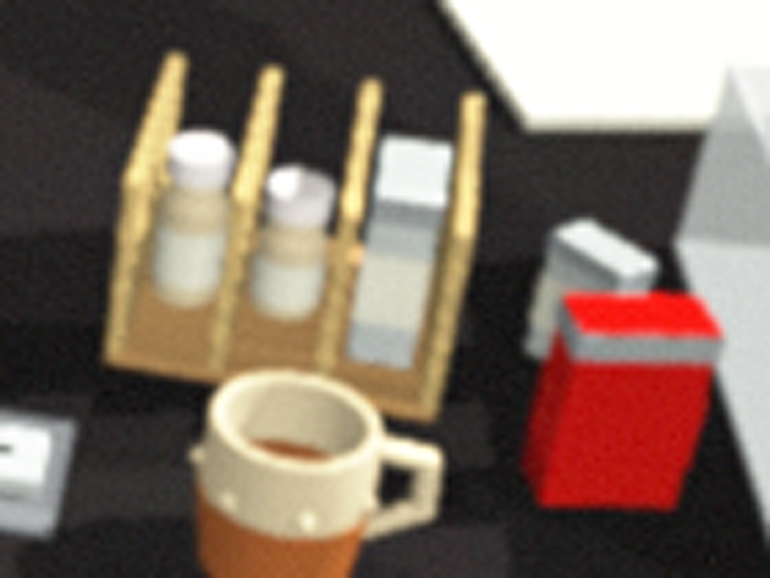

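The crops confirm it: the tin is in the leftmost stall (crop1 at (172,258)), a large grey tin with a paper band. The small grey tin at (45,250) and the red one at (70,100) both stand outside the rack. Next I'll measure the tin, rack, caddy, dimmer and obstacles.

```bash
cat >> h.py <<'E'
def rect(q): # min area rect in world xy -> centre, sides, yaw of long side (deg)
    (c,(w,h),a)=cv2.minAreaRect(q.astype(np.float32))
    if w<h: w,h,a=h,w,a+90
    return np.round(c,4),np.round((w,h),4),round((a+90)%180-90,1)
def blob(c,m,h):
    k,l,st,ce=cv2.connectedComponentsWithStats(m.astype(np.uint8));i=1+st[1:,4].argmax()
    v,u=np.nonzero(l==i);return l==i,np.array([ray(c,x,y,h)[:2] for x,y in zip(u,v)]),(ce[i].round(1),int(st[i,4]))
E
python3 - <<'E'
from h import *
R={'tin':((180,225),(430,250),None)}
for n in('top','scene'):
    c=ld(n);P=pts(c);hsv=cv2.cvtColor(c['image'],cv2.COLOR_RGB2HSV);X,Y,Z=P[...,0],P[...,1],P[...,2];S,V=hsv[...,1].astype(int),hsv[...,2].astype(int)
    box=lambda x0,x1,y0,y1:(X>x0)&(X<x1)&(Y>y0)&(Y<y1)
    print(n)
    def go(name,m,h):
        if m.sum()<5: print(name,'none');return
        b,q,i=blob(c,m,h);print(name,*rect(q),'med z',np.median(Z[b]).round(4),i)
    go('tin top',box(.4,.65,.25,.5)&(Z>.098)&(Z<.118)&(S<40),.108)
    m=box(.35,.7,.15,.5)&(Z>.1)&(Z<.12)&(S>70)
    v,u=np.nonzero(m);q=np.array([ray(c,x,y,.11)[:2] for x,y in zip(u,v)]);print('rack walls all',*rect(q),np.median(Z[m]))
    m=box(.5,.75,-.3,-.05)&(Z>.1)&(Z<.125)&(S>70)
    k,l,st,ce=cv2.connectedComponentsWithStats(m.astype(np.uint8))
    for i in range(1,k):
        if st[i,4]>8:
            q=np.array([ray(c,x,y,.112)[:2] for y,x in zip(*np.nonzero(l==i))]);print('caddy wall',*rect(q),ce[i].round(1),st[i,4],np.median(Z[l==i]))
    go('dimmer housing',box(.5,.8,-.05,.25)&(Z>.006)&(Z<.03)&(S<60)&(V>140),.014)
    go('dimmer plate',box(.5,.8,-.05,.25)&(Z>-.01)&(Z<.03)&(V>75),.006)
    go('grip',box(.5,.8,-.05,.25)&(Z>.042)&(Z<.065)&(V<90),.054)
    for nm,b in(('jarR',(.5,.65,-.55,-.38)),('mugs',(.5,.85,-.45,.3))):
        m=box(*b)&(Z>.06)&(Z<.11)
        k,l,st,ce=cv2.connectedComponentsWithStats(m.astype(np.uint8))
        for i in range(1,k):
            if st[i,4]>30: p=P[l==i];print(nm,((p.min(0)+p.max(0))/2).round(3),np.ptp(p,axis=0).round(3),p[:,2].max().round(3))
E
```

```text
top
tin top [0.5145 0.3833] [0.0628 0.0363] -6.5 med z 0.1077 (array([183.7, 223.8]), 277)
rack walls all [0.5245 0.3761] [0.2588 0.1981] 83.5 0.1089521813470451
caddy wall [ 0.6523 -0.1036] [0.06   0.0084] -2.4 [361.2 198.1] 64 0.11104537139603199
caddy wall [ 0.6498 -0.1869] [0.0613 0.0095] -1.8 [390.4 202.6] 72 0.11093766076221423
dimmer housing [0.6539 0.1385] [0.1702 0.072 ] 70.4 med z 0.0139 (array([277.3, 191.8]), 504)
dimmer plate [0.5515 0.0555] [0.2101 0.1039] 90.0 med z 0.0006 (array([304.3, 233.2]), 1886)
grip [0.6592 0.0925] [0.0284 0.0198] -5.6 med z 0.0525 (array([294.8, 191.6]), 56)
jarR [ 0.613 -0.476  0.071] [0.058 0.06  0.018] 0.08
mugs [0.782 0.033 0.079] [0.081 0.106 0.037] 0.097
mugs [ 0.771 -0.136  0.074] [0.078 0.105 0.028] 0.088
mugs [0.704 0.295 0.072] [0.043 0.009 0.023] 0.083
mugs [ 0.652 -0.103  0.085] [0.059 0.007 0.05 ] 0.11
mugs [ 0.681 -0.345  0.074] [0.076 0.101 0.029] 0.089
mugs [ 0.651 -0.187  0.085] [0.061 0.008 0.05 ] 0.11
mugs [0.548 0.297 0.085] [0.035 0.005 0.048] 0.109
mugs [0.53  0.27  0.085] [0.06  0.052 0.049] 0.11
scene
tin top [0.5273 0.
[... 355 characters left out ...]
0857] -80.6 med z 0.0138 (array([371.1, 245.1]), 592)
dimmer plate [0.6152 0.0915] [0.2754 0.2216] -89.1 med z 0.0024 (array([358.6, 235.2]), 2439)
grip [0.676  0.0915] [0.0375 0.0214] 11.2 med z 0.0521 (array([351.2, 231. ]), 59)
jarR [ 0.617 -0.478  0.07 ] [0.061 0.058 0.018] 0.079
mugs [0.535 0.249 0.085] [0.062 0.015 0.05 ] 0.11
mugs [0.537 0.282 0.085] [0.073 0.036 0.05 ] 0.11
mugs [ 0.655 -0.191  0.085] [0.065 0.012 0.049] 0.11
mugs [ 0.688 -0.347  0.074] [0.078 0.106 0.028] 0.088
mugs [ 0.658 -0.107  0.085] [0.063 0.011 0.049] 0.11
mugs [ 0.776 -0.138  0.074] [0.079 0.105 0.028] 0.088
mugs [0.788 0.03  0.077] [0.082 0.107 0.034] 0.094
mugs [0.711 0.294 0.071] [0.047 0.012 0.022] 0.083
```

```bash
cat >> h.py <<'E'
from scipy.spatial.transform import Rotation as Rt
def down(yaw): # tool x at world yaw (deg), z down
    a=np.radians(yaw);return Rt.from_matrix(np.array([[np.cos(a),np.sin(a),0],[np.sin(a),-np.cos(a),0],[0,0,-1]]))
def rows(*T): # targets (x,y,z,yaw) -> tool shift and turn
    s=status.read_state();R=Rt.from_quat(s['eef_rot']);p=np.array(s['ee_pos']);M=R.as_matrix()
    print('t',round(s['time'],1),'p',p.round(4),'yaw',round(np.degrees(np.arctan2(M[1,0],M[0,0])),2),'tilt',M[:2,2].round(4),'w',round(s['width'],4),'F',np.round(s['ft_force'],1),'q',np.round(s['joint_positions'],2))
    for t in T:
        print(t,(R.inv()*down(t[3])).as_rotvec().round(3),(R.inv().apply(np.array(t[:3])-p)*1000).round(1))
E
python3 -c "
from h import *
rows((.436,-.356,.13,83),(.436,-.356,.012,83))"
```

```text
t 0.1 p [ 0.2205 -0.5844  0.1898] yaw 20.68 tilt [-0.0005  0.0012] w 0.0874 F [-0.4 -0.5  0.1] q [ 1.19  0.33 -0.06  1.46  0.02  1.35 -0.09]
(0.436, -0.356, 0.13, 83) [-1.000e-03 -1.000e-03 -1.088e+00] [ 282.2 -137.5   60. ]
(0.436, -0.356, 0.012, 83) [-1.000e-03 -1.000e-03 -1.088e+00] [ 282.2 -137.4  178. ]
```

Emit:
jog_arm:
  plan:
    - [0, 0, -0.13, 35, -17, 7, 1]
    - [0, 0, -0.26, 70, -34, 15, 1]
    - [0, 0, -0.4, 106, -52, 22, 1]
    - [0, 0, -0.54, 141, -69, 30, 1]
    - [0, 0, -0.68, 176, -86, 37, 1]
    - [0, 0, -0.82, 212, -103, 45, 1]
    - [0, 0, -0.96, 247, -120, 52, 1]
    - [0, 0, -1.088, 282, -137.5, 60, 1]
    - [0, 0, -1.088, 282, -137.5, 90, 1]
    - [0, 0, -1.088, 282, -137.5, 130, 1]
    - [0, 0, -1.088, 282, -137.5, 165, 1]
    - [0, 0, -1.088, 282, -137.5, 178, 1]

```text
time: 1.3
ee_pos: [0.4338, -0.355, 0.009]
eef_rot: [0.749, 0.663, -0.0, -0.003]
ft_force: [-0.5, 0.3, -0.4]
width: 0.087
grip_force: 0.0
```

Run:
```python
from h import *
c=snap('top');P=pts(c);hsv=cv2.cvtColor(c['image'],cv2.COLOR_RGB2HSV)
X,Y,Z=np.moveaxis(P,-1,0)
m=(abs(Z-.028)<.006)&(hsv[...,1]>50)&(Y<-.1)&(Y>-.36)&(X<.6)&(X>.3)
b,q,i=blob(c,m,.028);print(cv2.minEnclosingCircle(q.astype(np.float32)),i)
m=(Z>.045)&(Z<.1)&(abs(X-.45)<.07)&(abs(Y+.23)<.06);p=P[m];print(p.min(0),p.max(0))
rows((.4675,-.0585,.012,83))
cv2.imwrite('pics/top2.png',c['image'][:,:,::-1])
```

```text
((0.44902271032333374, -0.23159462213516235), 0.0997333750128746) (array([393.3, 277. ]), 3169)
[ 0.41064902 -0.26664294  0.04521477] [ 0.47615947 -0.19996225  0.08330596]
t 1.4 p [ 0.4338 -0.355   0.0087] yaw 83.02 tilt [-0.0044  0.0038] w 0.0871 F [-1.3  0.7 -1.7] q [ 0.91  0.4  -0.36  1.8   0.16  0.98  0.36]
(0.4675, -0.0585, 0.012, 83) [-0.005 -0.003  0.   ] [298.4  -2.7  -2.3]
```

Emit:
jog_arm:
  plan:
    - [0, 0, 0, 8, 0, -4, 1]
    - [0, 0, 0, 16, 0, -4, 1]
    - [0, 0, 0, 21, 0, -4, 1]
    - [0, 0, 0, 24, 0, -4, 1]
    - [0, 0, 0, 27, 0, -4, 1]
    - [0, 0, 0, 31, 0, -4, 1]
    - [0, 0, 0, 37, 0, -4, 1]
    - [0, 0, 0, 44, 0, -4, 1]
    - [0, 0, 0, 52, 0, -4, 1]
    - [0, 0, 0, 60, 0, -4, 1]
    - [0, 0, 0, 66, 0, -4, 1]
    - [0, 0, 0, 70, 0, -4, 1]

```text
time: 2.55
ee_pos: [0.4446, -0.2863, 0.0166]
eef_rot: [0.749, 0.663, 0.0, 0.0]
ft_force: [0.2, 0.3, 0.1]
width: 0.0872
grip_force: 0.0
```

Emit:
jog_arm:
  plan:
    - [0, 0, 0, 4, 0, 0, 1]
    - [0, 0, 0, 10, 0, 0, 1]
    - [0, 0, 0, 18, 0, 0, 1]
    - [0, 0, 0, 27, 0, 0, 1]
    - [0, 0, 0, 36, 0, 0, 1]
    - [0, 0, 0, 45, 0, 0, 1]
    - [0, 0, 0, 54, 0, 0, 1]
    - [0, 0, 0, 63, 0, 0, 1]
    - [0, 0, 0, 72, 0, 0, 1]
    - [0, 0, 0, 80, 0, 0, 1]
    - [0, 0, 0, 86, 0, 0, 1]
    - [0, 0, 0, 90, 0, 0, 1]

```text
time: 3.75
ee_pos: [0.4555, -0.1972, 0.0166]
eef_rot: [0.749, 0.663, -0.0, 0.0]
ft_force: [-0.0, 0.1, 0.0]
width: 0.0868
grip_force: 0.0
```

```bash
cat > bat.py <<'E'
from h import *
def bat(y0,y1):
    c=snap('top');P=pts(c);hsv=cv2.cvtColor(c['image'],cv2.COLOR_RGB2HSV)
    X,Y,Z=np.moveaxis(P,-1,0)
    m=(abs(Z-.028)<.006)&(hsv[...,1]>50)&(Y<y1)&(Y>y0)&(X<.6)&(X>.3)
    b,q,i=blob(c,m,.028);o=cv2.minEnclosingCircle(q.astype(np.float32));print('bat',o,i)
    m=(Z>.045)&(Z<.083)&(np.hypot(X-o[0][0],Y-o[0][1])<.055);p=P[m];print('cup',(p.min(0)+p.max(0))/2,np.ptp(p,axis=0))
E
python3 -c "
from bat import *
bat(-.21,.1);rows((.4675,-.0585,.012,83))"
```

```text
bat ((0.45526713132858276, -0.1710086166858673), 0.07779677957296371) (array([369.4, 270.2]), 586)Traceback (most recent call last):
  File "<string>", line 3, in <module>
    bat(-.21,.1);rows((.4675,-.0585,.012,83))
    ~~~^^^^^^^^^
  File "bat.py", line 7, in bat
    m=(Z>.045)&(Z<.083)&(np.hypot(X-o[0][0],Y-o[0][1])<.055);p=P[m];print('cup',(p.min(0)+p.max(0))/2,np.ptp(p,axis=0))
                                                                                 ~~~~~^^^
    return umr_minimum(a, axis, None, out, keepdims, initial, where)
ValueError: zero-size array to reduction operation minimum which has no identity
```

```bash
python3 -c "
from h import *
c=snap('scene');t=ld('top')
a=np.hstack([cv2.resize(x['image'][r0:r1,c0:c1],(400,360)) for x,r0,r1,c0,c1 in((c,60,240,190,390),(t,150,330,280,480))])
cv2.imwrite('pics/push1.png',a[:,:,::-1]);rows((.4675,-.0585,.0166,83))"
```

```text
t 3.9 p [ 0.4555 -0.1973  0.0166] yaw 83.05 tilt [ 0.0001 -0.    ] w 0.0867 F [-0.7 -0.2  0.1] q [ 0.73  0.27 -0.46  1.96  0.15  0.94  0.08]
(0.4675, -0.0585, 0.0166, 83) [0.    0.    0.001] [139.2  -4.9  -0. ]
```

View pics/push1.png

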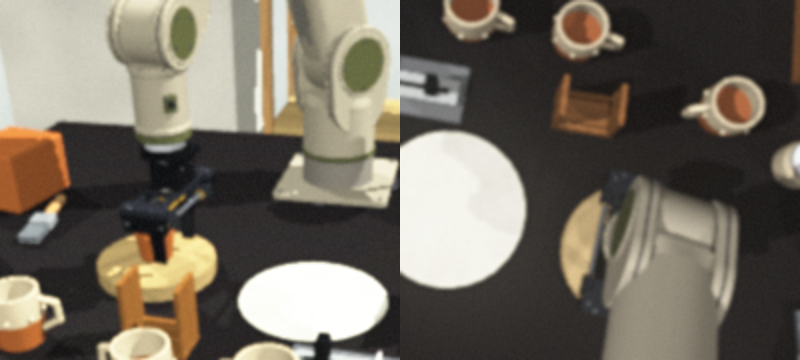

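```bash
python3 -c "
from h import *
t=ld('top');c=ld('scene')
print(ray(t,360,272,.028)); 
for u,v in((97,265),(217,262),(157,236),(160,262),(187,236)): print(u,v,ray(c,190+u/2,60+v/2,.028).round(3))
P=pts(c);hs=cv2.cvtColor(c['image'],cv2.COLOR_RGB2HSV)
X,Y,Z=np.moveaxis(P,-1,0)
m=(hs[...,1]>90)&(hs[...,0]<25)&(abs(Z-.028)<.006)&(abs(X-.46)<.15)&(Y<.1)&(Y>-.35)
b,q,i=blob(c,m,.028);p=P[b];print('bat',p.min(0),p.max(0),i, cv2.minEnclosingCircle(p[:,:2].astype(np.float32)))
m=(hs[...,1]>130)&(hs[...,0]<14)&(Z>.04)&(Z<.085)&(abs(X-.46)<.12)&(Y<.1)&(Y>-.35)
p=P[m];print('cup',p.min(0),p.max(0),len(p))
m=(hs[...,2]<70)&(Z>.03)&(Z<.075)&(abs(X-.46)<.15)&(Y<.1)&(Y>-.35)
p=P[m];print('fingers',p.min(0),p.max(0),len(p))
"
```

```text
[ 0.44902427 -0.13139091  0.028     ]
97 265 [ 0.497 -0.323  0.028]
217 262 [ 0.446 -0.129  0.028]
157 236 [ 0.375 -0.264  0.028]
160 262 [ 0.466 -0.223  0.028]
187 236 [ 0.365 -0.211  0.028]
bat [ 0.35430861 -0.33086616  0.02208711] [ 0.55184334 -0.13512464  0.03383387] (array([264.8, 191.8]), 691) ((0.453623503446579, -0.23577846586704254), 0.10212531685829163)
cup [ 0.43115802 -0.26391453  0.04119218] [ 0.50979759 -0.19370693  0.08326796] 111
fingers [ 0.39907972 -0.21402794  0.05444252] [ 0.51106935 -0.18203345  0.07477937] 61
```

```bash
python3 -c "
from h import *
c=ld('scene');P=pts(c)
im=c['image'];X,Y,Z=np.moveaxis(P,-1,0)
for v in range(150,200,3):
    print(v,' '.join('%3d/%3d/%3d/%3d'%(im[v,u].mean(),X[v,u]*1000,Y[v,u]*1000,Z[v,u]*1000) for u in range(254,296,4)))
"
```

```text
150  41/ 85/-446/  2  39/ 72/-434/ -1  42/ 73/-414/  0  21/468/-219/176  16/464/-207/175  20/470/-191/179  21/479/-175/184  28/452/-172/173  44/424/-169/162  32/394/-167/150  28/382/-157/146
153  31/113/-434/  1  34/110/-417/  1  30/105/-401/  0  19/470/-219/167  22/467/-207/166  29/469/-193/168  19/477/-176/173  34/453/-172/163  40/428/-169/153  46/399/-166/141  49/393/-154/140
156  29/142/-422/  0  29/136/-407/  0  33/135/-389/  0  32/479/-217/161  42/477/-204/161  56/476/-191/161  40/476/-177/163  54/454/-173/154  42/410/-176/134 114/409/-163/135  46/397/-153/131
159  34/172/-409/  1  47/174/-390/  3  43/499/-222/159  50/160/-361/  0  78/468/-209/146  50/497/-183/161  69/486/-174/157  61/403/-194/119 120/437/-167/136  75/408/-164/124  31/135/-247/ -1
162  74/532/-234/162  57/526/-224/160  59/527/-210/162  56/524/-199/161  52/522/-186/162  66/507/-180/156  83/482/-177/145 104/406/-194/110  53/446/-164/130  32/169/-253/  0  33/165/-238/  0
165  48/546/-228/159  51/549/-214/162  51/546/-203/161  63/543/-191/161  65/545/-177/163  67/534/-169/159  84/210/-290/  1  88/475/-167/132  26/4
[... 1446 characters left out ...]
-233/ 37  17/508/-202/ 60 145/458/-210/ 33 198/448/-200/ 28 206/446/-187/ 29 219/440/-175/ 27 205/440/-160/ 29 198/432/-149/ 26
192 153/481/-273/ 27 153/478/-260/ 27 185/479/-245/ 29 198/475/-233/ 28 166/471/-220/ 27 195/465/-208/ 25 204/469/-192/ 29 200/467/-179/ 30 193/460/-168/ 27 213/457/-155/ 27 208/455/-141/ 27
195 167/499/-266/ 26 137/633/-185/109 220/498/-237/ 29 212/493/-226/ 27 203/488/-214/ 26 202/489/-199/ 28 197/485/-187/ 27 197/481/-174/ 27 191/482/-160/ 29 208/479/-147/ 28 187/468/-137/ 23
198 125/658/-186/113 116/638/-184/102 186/518/-229/ 30 202/515/-217/ 29 209/511/-205/ 28 198/510/-191/ 29 198/506/-179/ 29 165/502/-167/ 28 150/633/-101/109 176/489/-144/ 23 185/470/-138/ 13
```

```bash
python3 -c "
from h import *
c=ld('scene');cv2.imwrite('pics/push2.png',cv2.resize(c['image'][140:215,230:310],None,fx=7,fy=7,interpolation=2)[:,:,::-1])"
```

```text
(no output)
```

View pics/push2.png

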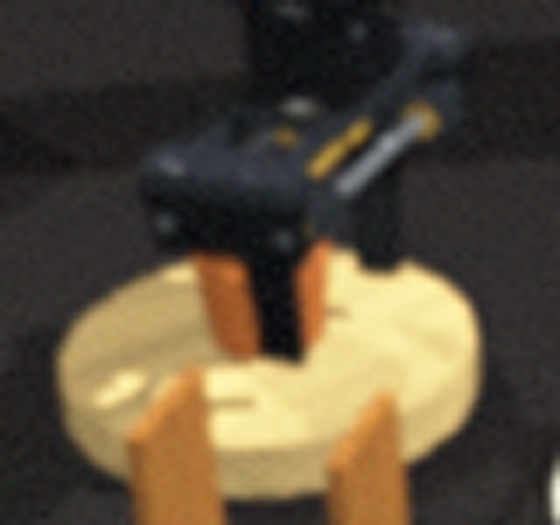

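The zoomed view shows both fingers either side of the cup, with their tips above the bat (near tip at (280,350) in the crop, z about 0.053). The state reports z = 0.017, and the bat hasn't moved. So the reported TCP height doesn't match what the cameras see, and I need to quantify the offset before moving again.

```bash
python3 -c "
from h import *
c=ld('scene');T=np.linalg.inv(c['world_from_camera'])
def pr(p):
    q=T[:3,:3]@np.array(p)+T[:3,3];return (q[:2]/q[2]*c['fx']+[c['cx'],c['cy']]).round(1)
for p in((.2205,-.5844),):
  for z in(.17,.19,.21,.23):
    print(z,[pr((p[0]+.353*k,p[1]-.935*k,z)) for k in(-.051,.051)])
for z in(.0166,.035,.053): print('now',z,pr((.4555+.0585,-.2,z)),pr((.4555-.0435,-.2,z)))
im=cv2.imread('pics/scene1.png')[60:120,150:240];cv2.imwrite('pics/start.png',cv2.resize(im,None,fx=7,fy=7,interpolation=2))
s=status.read_state();print(s['time'],s['ee_pos'])
"
```

```text
0.17 [array([215.6, 119.8]), array([189. , 121.4])]
0.19 [array([214.8, 114.8]), array([187.9, 116.4])]
0.21 [array([213.9, 109.7]), array([186.8, 111.3])]
0.23 [array([213. , 104.6]), array([185.7, 106.1])]
now 0.0166 [271.6 201.8] [282.1 187.2]
now 0.035 [271.  196.9] [281.7 182.5]
now 0.053 [270.5 192. ] [281.3 177.8]
3.85 [ 0.4555298  -0.19730271  0.01656362]
```

View pics/start.png

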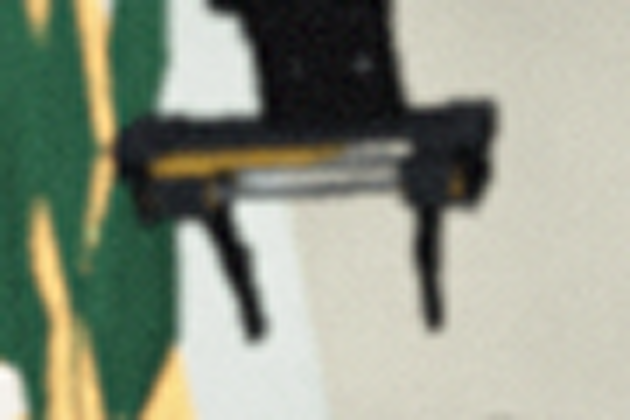

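Start picture: fingertips at (212,107) and (187,108), which is about 33 mm above the reported z. The later view gave 36 mm. So the real tip height is reported z plus about 35 mm, while x and y agree. I'll lift straight up away from the cup, back out high, and come down again behind the bat.

Emit:
jog_arm:
  plan:
    - [0, 0, 0, 0, 0, -15, 1]
    - [0, 0, 0, 0, 0, -40, 1]
    - [0, 0, 0, 0, 0, -65, 1]
    - [0, 0, 0, -15, 0, -70, 1]
    - [0, 0, 0, -45, 0, -70, 1]
    - [0, 0, 0, -85, 0, -70, 1]
    - [0, 0, 0, -125, 0, -70, 1]
    - [0, 0, 0, -150, 0, -70, 1]
    - [0, 0, 0, -160, 0, -60, 1]
    - [0, 0, 0, -160, 0, -35, 1]
    - [0, 0, 0, -160, 0, -10, 1]
    - [0, 0, 0, -160, 0, 10, 1]

```text
time: 5.05
ee_pos: [0.4356, -0.3552, 0.0045]
eef_rot: [0.749, 0.663, 0.0, -0.001]
ft_force: [-0.5, -0.0, 0.5]
width: 0.0871
grip_force: 0.0
```

Emit:
jog_arm:
  plan:
    - [0, 0, 0, 0, 0, 12, 1]
    - [0, 0, 0, 0, 0, 20, 1]
    - [0, 0, 0, 0, 0, 26, 1]
    - [0, 0, 0, 0, 0, 26, 1]

```text
time: 5.45
ee_pos: [0.436, -0.3564, -0.0197]
eef_rot: [0.749, 0.663, 0.0, -0.0]
ft_force: [0.0, 0.2, 0.2]
width: 0.0872
grip_force: 0.0
```

Run:
```python
from bat import *
bat(-.35,-.1)
c=snap('scene');P=pts(c);im=c['image']
rows((.4675,-.0585,-.02,83))
p=np.array(status.read_state()['ee_pos']);X,Y,Z=np.moveaxis(P,-1,0)
m=(im.mean(-1)<45)&(abs(X-p[0])<.07)&(abs(Y-p[1])<.02)&(Z>.008)
print('finger low z',np.sort(Z[m])[:12].round(3))
```

```text
bat ((0.44875016808509827, -0.231496661901474), 0.09973745793104172) (array([393.3, 277. ]), 3168)
cup [ 0.4434321  -0.23298895  0.06410434] [0.06554496 0.06567671 0.03766782]
t 5.5 p [ 0.4364 -0.3568 -0.0188] yaw 83.01 tilt [ 0.0008 -0.0007] w 0.0869 F [0.4 0.  0.4] q [ 0.89  0.43 -0.34  1.82  0.18  0.92  0.35]
(0.4675, -0.0585, -0.02, 83) [0.001 0.001 0.   ] [299.9  -5.5   1. ]
finger low z [0.014 0.014 0.015 0.015 0.016 0.016 0.018 0.018 0.018 0.019 0.019 0.019]
```

Emit:
jog_arm:
  plan:
    - [0, 0, 0, 8, -2, 0, 1]
    - [0, 0, 0, 16, -2, 0, 1]
    - [0, 0, 0, 22, -2, 0, 1]
    - [0, 0, 0, 25, -2, 0, 1]
    - [0, 0, 0, 28, -2, 0, 1]
    - [0, 0, 0, 32, -2, 0, 1]
    - [0, 0, 0, 38, -2, 0, 1]
    - [0, 0, 0, 45, -2, 0, 1]
    - [0, 0, 0, 53, -2, 0, 1]
    - [0, 0, 0, 61, -2, 0, 1]
    - [0, 0, 0, 67, -2, 0, 1]
    - [0, 0, 0, 71, -2, 0, 1]

```text
time: 6.75
ee_pos: [0.4427, -0.2859, -0.0192]
eef_rot: [0.749, 0.663, -0.0, 0.0]
ft_force: [-1.3, -5.8, 1.5]
width: 0.087
grip_force: 2.6
```

```bash
cat > bs.py <<'E'
from h import *
def bats():
    c=snap('scene');P=pts(c);hs=cv2.cvtColor(c['image'],cv2.COLOR_RGB2HSV);X,Y,Z=np.moveaxis(P,-1,0)
    m=(hs[...,1]>90)&(hs[...,0]<25)&(abs(Z-.028)<.006)&(X>.3)&(X<.62)&(Y<.2)&(Y>-.35)
    b,q,i=blob(c,m,.028);p=P[b];print('bat scene (init .4536,-.2358)',cv2.minEnclosingCircle(p[:,:2].astype(np.float32)),p.min(0)[:2],p.max(0)[:2])
    m=(hs[...,1]>130)&(hs[...,0]<14)&(Z>.04)&(Z<.085)&(X>.35)&(X<.6)&(Y<.1)&(Y>-.35)
    p=P[m];print('cup scene',(p.min(0)+p.max(0))/2,len(p))
E
python3 -c "
from bs import *
bats();rows((.470,-.0577,-.0195,83))"
```

```text
bat scene (init .4536,-.2358) ((0.45271360874176025, -0.19473373889923096), 0.10881645232439041) [ 0.37131746 -0.29016677] [ 0.55599345 -0.08907369]
cup scene [ 0.4520367  -0.1902232   0.06032138] 290
t 6.8 p [ 0.4428 -0.2853 -0.0193] yaw 83.04 tilt [ 0.0002 -0.0003] w 0.0868 F [-1.3 -4.4  2.1] q [ 0.81  0.37 -0.38  1.91  0.17  0.89  0.23]
(0.47, -0.0577, -0.0195, 83) [0.    0.    0.001] [ 2.292e+02 -6.000e-01  2.000e-01]
```

Emit:
jog_arm:
  plan:
    - [0, 0, 0, 4, 0, 0, 1]
    - [0, 0, 0, 10, 0, 0, 1]
    - [0, 0, 0, 18, 0, 0, 1]
    - [0, 0, 0, 27, 0, 0, 1]
    - [0, 0, 0, 37, 0, 0, 1]
    - [0, 0, 0, 47, 0, 0, 1]
    - [0, 0, 0, 57, 0, 0, 1]
    - [0, 0, 0, 67, 0, 0, 1]
    - [0, 0, 0, 77, 0, 0, 1]
    - [0, 0, 0, 86, 0, 0, 1]
    - [0, 0, 0, 93, 0, 0, 1]
    - [0, 0, 0, 98, 0, 0, 1]

```text
time: 8.0
ee_pos: [0.4545, -0.1888, -0.0192]
eef_rot: [0.749, 0.663, -0.0, 0.0]
ft_force: [-0.8, -6.2, 1.6]
width: 0.0867
grip_force: 2.9
```

Emit:
jog_arm:
  plan:
    - [0, 0, 0, 4, 0, 0, 1]
    - [0, 0, 0, 10, 0, 0, 1]
    - [0, 0, 0, 18, 0, 0, 1]
    - [0, 0, 0, 27, 0, 0, 1]
    - [0, 0, 0, 37, 0, 0, 1]
    - [0, 0, 0, 47, 0, 0, 1]
    - [0, 0, 0, 57, 0, 0, 1]
    - [0, 0, 0, 67, 0, 0, 1]
    - [0, 0, 0, 77, 0, 0, 1]
    - [0, 0, 0, 86, 0, 0, 1]
    - [0, 0, 0, 93, 0, 0, 1]
    - [0, 0, 0, 98, 0, 0, 1]

```text
time: 9.2
ee_pos: [0.4662, -0.0917, -0.0193]
eef_rot: [0.749, 0.663, -0.001, 0.0]
ft_force: [-1.0, -6.0, 4.6]
width: 0.0869
grip_force: 3.2
```

```bash
python3 -c "
from bs import *
bats();rows((.470,-.0577,-.0195,83))"
```

```text
bat scene (init .4536,-.2358) ((0.480642169713974, 0.0034155938774347305), 0.10230390727519989) [ 0.40045282 -0.09150498] [0.57903219 0.10221559]
cup scene [0.47403049 0.00349195 0.06008233] 317
t 9.2 p [ 0.4663 -0.0908 -0.0193] yaw 83.04 tilt [-0.0004 -0.0004] w 0.087 F [-0.1 -4.5  3.6] q [ 0.55  0.29 -0.49  2.04  0.18  0.86 -0.17]
(0.47, -0.0577, -0.0195, 83) [-0.     0.     0.001] [33.3 -0.4  0.2]
```

Emit:
jog_arm:
  plan:
    - [0, 0, 0, 3, 0, 0, 1]
    - [0, 0, 0, 8, 0, 0, 1]
    - [0, 0, 0, 14, 0, 0, 1]
    - [0, 0, 0, 20, 0, 0, 1]
    - [0, 0, 0, 26, 0, 0, 1]
    - [0, 0, 0, 31, 0, 0, 1]
    - [0, 0, 0, 34, 0, 0, 1]
    - [0, 0, 0, 34, 0, 0, 1]
    - [0, 0, 0, 20, 0, 0, 1]
    - [0, 0, 0, 0, 0, 0, 1]
    - [0, 0, 0, -40, 0, -30, 1]
    - [0, 0, 0, -80, 0, -80, 1]

```text
time: 10.45
ee_pos: [0.4555, -0.1621, 0.0486]
eef_rot: [0.749, 0.663, -0.001, -0.003]
ft_force: [0.3, -1.3, -0.2]
width: 0.0866
grip_force: 0.0
```

```bash
python3 -c "
from h import *
c=snap('top');P=pts(c);hs=cv2.cvtColor(c['image'],cv2.COLOR_RGB2HSV);X,Y,Z=np.moveaxis(P,-1,0)
m=(hs[...,1]>50)&(abs(Z-.028)<.006)&(X>.3)&(X<.62)&(Y<.2)&(Y>-.1)
b,q,i=blob(c,m,.028);print('bat',cv2.minEnclosingCircle(q.astype(np.float32)),i)
m=(hs[...,1]<50)&(hs[...,2]>110)&(abs(Z)<.015)&(X>.3)&(X<.64)&(Y<.2)&(Y>-.12)
b,q,i=blob(c,m,0);print('circle',cv2.minEnclosingCircle(q.astype(np.float32)),i)
m=(Z>.045)&(Z<.083)&(abs(X-.48)<.07)&(abs(Y-.04)<.07);p=P[m];print('cup',(p.min(0)+p.max(0))/2)
rows((.5165,.3833,.13,83.5),(.5165,.3833,.03,83.5))
"
```

```text
bat ((0.4805152118206024, 0.039867665618658066), 0.09808064997196198) (array([304.1, 253.9]), 2913)
circle ((0.48277992010116577, 0.043301042169332504), 0.12173345685005188) (array([302.7, 254.2]), 1403)
cup [0.47359117 0.03988964 0.06366538]
t 10.5 p [ 0.4587 -0.1687  0.0557] yaw 82.75 tilt [ 0.0041 -0.0027] w 0.0872 F [ 3.1 -6.7  6.4] q [ 0.69  0.19 -0.46  1.95  0.1   1.01  0.05]
(0.5165, 0.3833, 0.13, 83.5) [ 0.004  0.002 -0.013] [554.7 -12.  -75.6]
(0.5165, 0.3833, 0.03, 83.5) [ 0.004  0.002 -0.013] [555.  -12.4  24.4]
```

Emit:
jog_arm:
  plan:
    - [0, 0, 0, 0, 0, -35, 1]
    - [0, 0, 0, 20, 0, -70, 1]
    - [0, 0, 0, 60, -2, -75, 1]
    - [0, 0, 0, 105, -3, -75, 1]
    - [0, 0, 0, 150, -4, -75, 1]
    - [0, 0, 0, 195, -5, -75, 1]
    - [0, 0, 0, 240, -6, -75, 1]
    - [0, 0, 0, 285, -7, -75, 1]
    - [0, 0, 0, 330, -8, -75, 1]
    - [0, 0, 0, 375, -9, -75, 1]
    - [0, 0, 0, 420, -10, -75, 1]
    - [0, 0, 0, 460, -11, -75, 1]

```text
time: 11.7
ee_pos: [0.5016, 0.2988, 0.1241]
eef_rot: [0.749, 0.663, -0.0, -0.001]
ft_force: [1.2, 0.2, 0.1]
width: 0.087
grip_force: 0.0
```

```bash
python3 -c "
from h import *
rows((.516,.3833,.13,83.5),(.516,.3833,.025,83.5))"
```

```text
t 11.7 p [0.5016 0.2988 0.1241] yaw 83.08 tilt [-0.0016  0.0006] w 0.087 F [1.2 0.2 0.1] q [ 0.01  0.39 -0.78  1.63  0.29  1.24 -0.94]
(0.516, 0.3833, 0.13, 83.5) [-0.002 -0.    -0.007] [85.6  4.1 -5.9]
(0.516, 0.3833, 0.025, 83.5) [-0.002 -0.    -0.007] [85.6  4.2 99.1]
```

Emit:
jog_arm:
  plan:
    - [0, 0, 0, 35, 1, -4, 1]
    - [0, 0, -0.007, 65, 3, -5, 1]
    - [0, 0, -0.007, 85.5, 4, -5, 1]
    - [0, 0, -0.007, 85.5, 4, 10, 1]
    - [0, 0, -0.007, 85.5, 4, 10, 1]

```text
time: 12.2
ee_pos: [0.5154, 0.3797, 0.1116]
eef_rot: [0.746, 0.666, -0.002, -0.001]
ft_force: [-0.3, -1.4, -0.3]
width: 0.0871
grip_force: 0.0
```

```bash
python3 -c "
from h import *
rows((.516,.3833,.025,83.5))
c=snap('scene');cv2.imwrite('pics/tin1.png',cv2.resize(c['image'][110:260,380:530],None,fx=4,fy=4,interpolation=2)[:,:,::-1])"
```

```text
t 12.2 p [0.5154 0.3797 0.1116] yaw 83.49 tilt [-0.0041 -0.0022] w 0.0871 F [-0.3 -1.4 -0.3] q [-0.16  0.53 -0.76  1.48  0.37  1.28 -1.06]
(0.516, 0.3833, 0.025, 83.5) [-0.004  0.003 -0.   ] [ 3.9  0.6 86.6]
```

View pics/tin1.png

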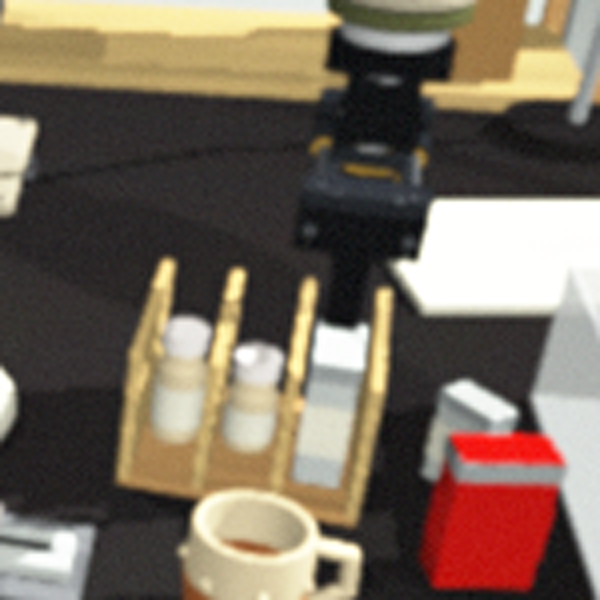

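The picture shows the near finger at (345,300), centred over the left stall and its tin at (340,340), and still above it. I'll descend now.

Emit:
jog_arm:
  plan:
    - [0, 0, 0, 4, 0, 15, 1]
    - [0, 0, 0, 4, 0, 35, 1]
    - [0, 0, 0, 4, 0, 55, 1]
    - [0, 0, 0, 4, 0, 72, 1]
    - [0, 0, 0, 4, 0, 82, 1]
    - [0, 0, 0, 4, 0, 86, 1]
    - [0, 0, 0, 4, 0, 86, 1]

```text
time: 12.95
ee_pos: [0.5176, 0.3842, 0.0284]
eef_rot: [0.747, 0.665, -0.0, -0.0]
ft_force: [-0.4, -1.0, -0.1]
width: 0.0871
grip_force: 0.0
```

Emit:
jog_arm:
  plan:
    - [0, 0, 0, 0, 0, 0, 0.3]
    - [0, 0, 0, 0, 0, 0, 0]
    - [0, 0, 0, 0, 0, 0, -0.2]
    - [0, 0, 0, 0, 0, 0, -0.4]
    - [0, 0, 0, 0, 0, 0, -0.4]
    - [0, 0, 0, 0, 0, 0, -0.4]
  squeeze: 25

```text
time: 13.55
ee_pos: [0.5179, 0.3843, 0.0289]
eef_rot: [0.747, 0.665, 0.0, 0.0]
ft_force: [-0.4, -0.7, 2.7]
width: 0.062
grip_force: 25.0
```

Emit:
jog_arm:
  plan:
    - [0, 0, 0, 0, 0, -6, -0.4]
    - [0, 0, 0, 0, 0, -18, -0.4]
    - [0, 0, 0, 0, 0, -36, -0.4]
    - [0, 0, 0, 0, 0, -56, -0.4]
    - [0, 0, 0, 0, 0, -78, -0.4]
    - [0, 0, 0, 0, 0, -100, -0.4]
    - [0, 0, 0, 0, 0, -116, -0.4]
    - [0, 0, 0, 0, 0, -124, -0.4]
    - [0, 0, 0, 0, 0, -125, -0.4]

```text
time: 14.45
ee_pos: [0.518, 0.3846, 0.1548]
eef_rot: [0.747, 0.665, 0.001, 0.0]
ft_force: [0.3, 0.7, -2.6]
width: 0.0617
grip_force: 25.0
```

```bash
python3 -c "
from h import *
rows((.50,.1,.15,60),(.45,-.2,.15,-2))"
```

```text
t 14.4 p [0.518  0.3846 0.1548] yaw 83.41 tilt [0.0014 0.0008] w 0.0617 F [ 0.3  0.7 -2.6] q [-0.16  0.5  -0.77  1.42  0.35  1.35 -1.05]
(0.5, 0.1, 0.15, 60) [ 0.001 -0.001  0.409] [-284.8   14.8    4.6]
(0.45, -0.2, 0.15, -2) [ 0.    -0.002  1.491] [-5.885e+02 -5.000e-01  4.200e+00]
```

Emit:
jog_arm:
  plan:
    - [0, 0, 0.03, -12, 0, 0, -0.4]
    - [0, 0, 0.08, -36, 1, 0, -0.4]
    - [0, 0, 0.15, -68, 4, 2, -0.4]
    - [0, 0, 0.22, -103, 8, 2, -0.4]
    - [0, 0, 0.3, -138, 12, 2, -0.4]
    - [0, 0, 0.38, -173, 14, 2, -0.4]
    - [0, 0, 0.46, -208, 16, 2, -0.4]
    - [0, 0, 0.55, -243, 16, 2, -0.4]
    - [0, 0, 0.64, -278, 15, 2, -0.4]
    - [0, 0, 0.72, -308, 14, 2, -0.4]
    - [0, 0, 0.78, -328, 12, 2, -0.4]
    - [0, 0, 0.8, -338, 12, 2, -0.4]

```text
time: 15.65
ee_pos: [0.4899, 0.0448, 0.1509]
eef_rot: [0.948, 0.32, -0.001, 0.0]
ft_force: [-0.4, 0.1, -2.2]
width: 0.062
grip_force: 25.0
```

```bash
python3 -c "
from h import *
rows((.45,-.2,.15,-2),(.45,-.2,.0215,-2))"
```

```text
t 15.7 p [0.4899 0.0448 0.1509] yaw 37.28 tilt [-0.0011 -0.0007] w 0.062 F [-0.4  0.1 -2.2] q [ 0.36  0.11 -0.57  1.83  0.06  1.22 -1.15]
(0.45, -0.2, 0.15, -2) [0.    0.001 0.686] [-180.1  170.6    1.2]
(0.45, -0.2, 0.0215, -2) [0.    0.001 0.686] [-179.9  170.6  129.7]
```

Emit:
jog_arm:
  plan:
    - [0, 0, 0.06, -11, 10, 1, -0.4]
    - [0, 0, 0.15, -33, 31, 1, -0.4]
    - [0, 0, 0.24, -58, 55, 1, -0.4]
    - [0, 0, 0.34, -84, 79, 1, -0.4]
    - [0, 0, 0.44, -110, 104, 1, -0.4]
    - [0, 0, 0.54, -136, 128, 1, -0.4]
    - [0, 0, 0.62, -158, 149, 5, -0.4]
    - [0, 0, 0.67, -173, 164, 15, -0.4]
    - [0, 0, 0.686, -180, 170.5, 30, -0.4]
    - [0, 0, 0.686, -180, 170.5, 52, -0.4]
    - [0, 0, 0.686, -180, 170.5, 76, -0.4]
    - [0, 0, 0.686, -180, 170.5, 95, -0.4]

```text
time: 16.85
ee_pos: [0.4518, -0.1966, 0.0545]
eef_rot: [1.0, -0.015, -0.001, -0.001]
ft_force: [-0.4, 0.2, -2.7]
width: 0.0618
grip_force: 25.0
```

```bash
python3 -c "
from h import *
rows((.45,-.2,.0215,-2))
c=snap('scene');P=pts(c);X,Y,Z=np.moveaxis(P,-1,0)
hs=cv2.cvtColor(c['image'],cv2.COLOR_RGB2HSV)
m=(abs(X-.47)<.06)&(abs(Y+.2)<.06)&(Z>.01)&(hs[...,2]>110)
for z in np.percentile(Z[m],[1,5,50,95]):print(z.round(4))
print(m.sum())"
```

```text
t 16.9 p [ 0.4518 -0.1966  0.0545] yaw -1.68 tilt [-0.0012  0.0012] w 0.0618 F [-0.4  0.2 -2.7] q [ 0.61  0.19 -0.32  1.95  0.07  1.02 -1.34]
(0.45, -0.2, 0.0215, -2) [-0.001  0.001  0.006] [-1.7  3.4 33. ]
0.0431
0.0694
0.4092
0.5026
3776
```

Emit:
jog_arm:
  plan:
    - [0, 0, 0, 0, 0, 10, -0.4]
    - [0, 0, 0, 0, 0, 20, -0.4]
    - [0, 0, 0, 0, 0, 27, -0.4]
    - [0, 0, 0, 0, 0, 30, -0.4]
    - [0, 0, 0, 0, 0, 31.5, -0.4]
    - [0, 0, 0, 0, 0, 32.5, -0.4]
    - [0, 0, 0, 0, 0, 32.5, -0.4]

```text
time: 17.6
ee_pos: [0.4523, -0.1979, 0.0243]
eef_rot: [1.0, -0.015, 0.0, 0.0]
ft_force: [-0.7, 1.1, -1.7]
width: 0.062
grip_force: 25.0
```

Emit:
jog_arm:
  plan:
    - [0, 0, 0, 0, 0, 1, -0.4]
    - [0, 0, 0, 0, 0, 2, -0.4]
    - [0, 0, 0, 0, 0, 2, -0.4]

```text
time: 17.9
ee_pos: [0.4521, -0.1978, 0.022]
eef_rot: [1.0, -0.015, -0.0, 0.0]
ft_force: [-0.3, 0.5, -2.7]
width: 0.0615
grip_force: 25.0
```

Emit:
jog_arm:
  plan:
    - [0, 0, 0, 0, 0, 1, -0.4]
    - [0, 0, 0, 0, 0, 1.5, -0.4]
    - [0, 0, 0, 0, 0, 2, -0.4]
    - [0, 0, 0, 0, 0, 2, -0.4]

```text
time: 18.3
ee_pos: [0.4522, -0.1978, 0.0208]
eef_rot: [1.0, -0.015, 0.0, 0.0]
ft_force: [-3.0, 1.6, 7.6]
width: 0.0618
grip_force: 25.0
```

Emit:
jog_arm:
  plan:
    - [0, 0, 0, 0, 0, -0.5, 0.5]
    - [0, 0, 0, 0, 0, -0.5, 1]
    - [0, 0, 0, 0, 0, -0.5, 1]
    - [0, 0, 0, 0, 0, -0.5, 1]
    - [0, 0, 0, 0, 0, -20, 1]
    - [0, 0, 0, 0, 0, -55, 1]
    - [0, 0, 0, 0, 0, -85, 1]
    - [0, 0, -0.14, 0, 0, -85, 1]
    - [0, 0, -0.28, 0, 0, -85, 1]
    - [0, 0, -0.42, 0, 0, -85, 1]
    - [0, 0, -0.56, 0, 0, -85, 1]
    - [0, 0, -0.7, 0, 0, -85, 1]

```text
time: 19.5
ee_pos: [0.4522, -0.1978, 0.1051]
eef_rot: [0.943, 0.331, 0.0, 0.0]
ft_force: [0.2, 0.2, -1.2]
width: 0.0873
grip_force: 0.0
```

```bash
python3 -c "
from h import *
c=snap('scene');P=pts(c);X,Y,Z=np.moveaxis(P,-1,0)
hs=cv2.cvtColor(c['image'],cv2.COLOR_RGB2HSV)
m=(abs(X-.46)<.05)&(abs(Y+.2)<.06)&(Z>.09)&(Z<.108)&(hs[...,1]<60)&(hs[...,2]>110)
b,q,i=blob(c,m,.1);print('tin top',rect(P[b][:,:2]),np.median(Z[b]),i)
m=(abs(X-.46)<.06)&(abs(Y+.2)<.06)&(Z>.004)&(Z<.11)&(hs[...,2]>90)&(hs[...,1]<80)
p=P[m];print(p.min(0),p.max(0))
rows((.4522,-.1978,.1,88))"
```

```text
tin top (array([ 0.4546, -0.1992]), array([0.0646, 0.037 ]), 88.0) 0.09909132186238612 (array([276.4, 171.8]), 140)
[ 0.43539664 -0.23166076  0.00407846] [ 0.47354777 -0.16606716  0.1031299 ]
t 19.6 p [ 0.4521 -0.1978  0.1051] yaw 39.22 tilt [-0.     -0.0001] w 0.087 F [ 0.4 -0.3  0.5] q [ 0.66  0.14 -0.37  1.89  0.05  1.12 -0.61]
(0.4522, -0.1978, 0.1, 88) [ 0.     0.    -0.851] [0.  0.1 5.1]
```

Emit:
jog_arm:
  plan:
    - [0, 0, -0.14, 0, 0, 0, 1]
    - [0, 0, -0.28, 0, 0, 0, 1]
    - [0, 0, -0.42, 0, 0, 0, 1]
    - [0, 0, -0.56, 0, 0, 0, 1]
    - [0, 0, -0.7, 0, 0, 0, 1]
    - [0, 0, -0.82, 0, 0, 0, 1]
    - [0, 0, -0.854, 0, 0, 5, 1]
    - [0, 0, -0.854, 0, 0, 25, 1]
    - [0, 0, -0.854, 0, 0, 50, 1]
    - [0, 0, -0.854, 0, 0, 70, 1]
    - [0, 0, -0.854, 0, 0, 80, 1]
    - [0, 0, -0.854, 0, 0, 83, 1]

```text
time: 20.75
ee_pos: [0.4516, -0.1975, 0.0212]
eef_rot: [0.724, 0.69, -0.0, -0.001]
ft_force: [0.2, 0.3, -0.2]
width: 0.0869
grip_force: 0.0
```

Emit:
jog_arm:
  plan:
    - [0, 0, 0, 0, 0, 0, 0.4]
    - [0, 0, 0, 0, 0, 0, 0]
    - [0, 0, 0, 0, 0, 0, -0.3]
    - [0, 0, 0, 0, 0, 0, -0.6]
    - [0, 0, 0, 0, 0, 0, -0.8]
    - [0, 0, 0, 0, 0, 0, -0.8]
    - [0, 0, 0, 0, 0, 0, -0.8]
    - [0, 0, 0, 0, 0, 0, -0.8]
  squeeze: 25

```text
time: 21.55
ee_pos: [0.4521, -0.1978, 0.0221]
eef_rot: [0.724, 0.69, -0.0, -0.0]
ft_force: [-0.5, 0.3, -0.7]
width: 0.0317
grip_force: 25.0
```

```bash
python3 -c "
from h import *
rows((.4522,-.1978,.15,88),(.6535,-.1465,.15,88))"
```

```text
t 21.6 p [ 0.4521 -0.1978  0.0221] yaw 87.31 tilt [-0.0001 -0.0001] w 0.0317 F [-0.5  0.3 -0.7] q [ 0.7   0.25 -0.42  1.97  0.12  0.95  0.17]
(0.4522, -0.1978, 0.15, 88) [-0.     0.    -0.012] [-0.000e+00  1.000e-01 -1.279e+02]
(0.6535, -0.1465, 0.15, 88) [-0.     0.    -0.012] [  60.7  198.8 -128. ]
```

Emit:
jog_arm:
  plan:
    - [0, 0, 0, 0, 0, -8, -0.8]
    - [0, 0, 0, 0, 0, -28, -0.8]
    - [0, 0, 0, 0, 0, -58, -0.8]
    - [0, 0, 0, 0, 0, -92, -0.8]
    - [0, 0, -0.012, 3, 10, -117, -0.8]
    - [0, 0, -0.012, 10, 33, -127, -0.8]
    - [0, 0, -0.012, 20, 65, -128, -0.8]
    - [0, 0, -0.012, 31, 100, -128, -0.8]
    - [0, 0, -0.012, 41, 135, -128, -0.8]
    - [0, 0, -0.012, 51, 168, -128, -0.8]
    - [0, 0, -0.012, 58, 190, -128, -0.8]
    - [0, 0, -0.012, 60.7, 199, -128, -0.8]

```text
time: 22.75
ee_pos: [0.655, -0.1449, 0.1496]
eef_rot: [0.719, 0.695, 0.0, -0.001]
ft_force: [-0.5, -0.7, -2.4]
width: 0.0319
grip_force: 25.0
```

Emit:
jog_arm:
  plan:
    - [0, 0, 0, 0, 0, 0, -0.8]
    - [0, 0, 0, 0, 0, 0, -0.8]

```text
time: 22.95
ee_pos: [0.6529, -0.1472, 0.1501]
eef_rot: [0.72, 0.694, -0.0, -0.0]
ft_force: [-1.5, 0.4, -1.9]
width: 0.0318
grip_force: 25.0
```

```bash
python3 -c "
from h import *
rows((.6535,-.1465,.0301,88))
c=snap('scene');P=pts(c);X,Y,Z=np.moveaxis(P,-1,0)
hs=cv2.cvtColor(c['image'],cv2.COLOR_RGB2HSV);S,V=hs[...,1],hs[...,2]
m=(abs(X-.66)<.06)&(abs(Y+.147)<.06)&(Z>.12)&(Z<.24)&(S<80)&(V>90)
p=P[m];print('tin',p.min(0),p.max(0),np.median(p,0),np.percentile(p,[2,98],axis=0),len(p))
for y in(-.187,-.105):
  m=(abs(X-.66)<.06)&(abs(Y-y)<.015)&(Z>.06)&(Z<.118)&(S>90)&(hs[...,0]<25)
  p=P[m];print('wall',np.percentile(p,[2,98],axis=0).round(4).tolist(),len(p))
cv2.imwrite('pics/cad.png',cv2.resize(c['image'][90:270,200:340],None,fx=3.3,fy=3.3,interpolation=2)[:,:,::-1])
"
```

```text
t 22.9 p [ 0.6529 -0.1472  0.1501] yaw 87.97 tilt [-0.0007 -0.0004] w 0.0318 F [-1.5  0.4 -1.9] q [ 0.47  0.49 -0.45  1.36  0.22  1.34 -0.02]
(0.6535, -0.1465, 0.0301, 88) [-0.001  0.    -0.001] [  0.7   0.7 120. ]
tin [ 0.6283238  -0.18153952  0.12836442] [ 0.67912597 -0.11550043  0.23877249] [ 0.66822146 -0.13475058  0.17670615] [[ 0.63959505 -0.17816528  0.13163474]
 [ 0.67624332 -0.11661228  0.229106  ]] 777
wall [[0.6265, -0.195, 0.062], [0.6849, -0.1853, 0.1133]] 215
wall [[0.6287, -0.1108, 0.0623], [0.6876, -0.1015, 0.1136]] 207
```

View pics/cad.png

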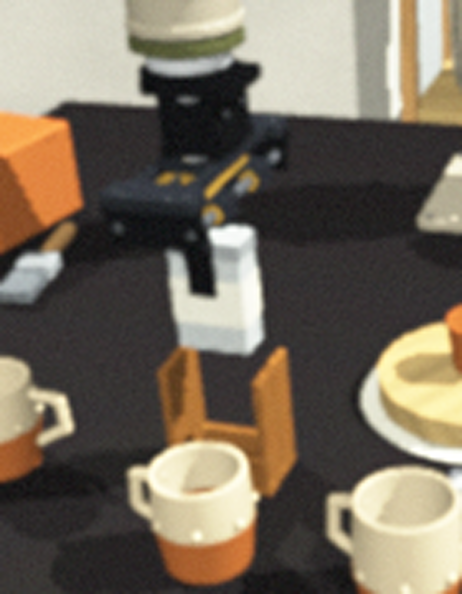

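The crop shows the tin held upright at (215,290), centred between the caddy walls at (180,400) and (270,410). Depth puts the tin within about 1 mm of the caddy's middle, so I'll lower it.

Emit:
jog_arm:
  plan:
    - [0, 0, 0, 0, 0, 10, -0.8]
    - [0, 0, 0, 0, 0, 28, -0.8]
    - [0, 0, 0, 0, 0, 45, -0.8]
    - [0, 0, 0, 0, 0, 60, -0.8]
    - [0, 0, 0, 0, 0, 74, -0.8]
    - [0, 0, 0, 0, 0, 88, -0.8]
    - [0, 0, 0, 0, 0, 100, -0.8]
    - [0, 0, 0, 0, 0, 109, -0.8]
    - [0, 0, 0, 0, 0, 114, -0.8]
    - [0, 0, 0, 0, 0, 117, -0.8]
    - [0, 0, 0, 0, 0, 118, -0.8]
    - [0, 0, 0, 0, 0, 118, -0.8]

```text
time: 24.2
ee_pos: [0.654, -0.1465, 0.0324]
eef_rot: [0.719, 0.695, 0.0, 0.0]
ft_force: [0.0, 0.0, -1.8]
width: 0.0315
grip_force: 25.0
```

Emit:
jog_arm:
  plan:
    - [0, 0, 0, 0, 0, 1, -0.8]
    - [0, 0, 0, 0, 0, 2, -0.8]
    - [0, 0, 0, 0, 0, 2, -0.8]

```text
time: 24.5
ee_pos: [0.6539, -0.1466, 0.0302]
eef_rot: [0.719, 0.695, 0.0, 0.0]
ft_force: [0.7, -0.6, -2.0]
width: 0.0319
grip_force: 25.0
```

Emit:
jog_arm:
  plan:
    - [0, 0, 0, 0, 0, 1, -0.8]
    - [0, 0, 0, 0, 0, 1.5, -0.8]
    - [0, 0, 0, 0, 0, 1.5, -0.8]

```text
time: 24.8
ee_pos: [0.6539, -0.1467, 0.0301]
eef_rot: [0.719, 0.695, 0.0, 0.0]
ft_force: [-4.6, 0.5, 8.9]
width: 0.0315
grip_force: 25.0
```

Emit:
jog_arm:
  plan:
    - [0, 0, 0, 0, 0, -0.5, -0.1]
    - [0, 0, 0, 0, 0, -0.5, 0.4]
    - [0, 0, 0, 0, 0, -0.5, 0.6]
    - [0, 0, 0, 0, 0, -0.5, 0.6]
    - [0, 0, 0, 0, 0, -0.5, 0.6]
    - [0, 0, 0, 0, 0, -20, 0.6]
    - [0, 0, 0, 0, 0, -50, 0.6]
    - [0, 0, 0, 0, 0, -85, 0.6]
    - [0, 0, 0, 0, 0, -110, 0.6]
    - [0, 0, 0, 0, 0, -110, 0.6]

```text
time: 25.8
ee_pos: [0.656, -0.1467, 0.1431]
eef_rot: [0.719, 0.695, 0.002, 0.003]
ft_force: [0.1, 0.0, -0.2]
width: 0.0695
grip_force: 0.0
```

Run:
```python
from h import *
c=snap('scene');P=pts(c);X,Y,Z=np.moveaxis(P,-1,0)
hs=cv2.cvtColor(c['image'],cv2.COLOR_RGB2HSV);S,V=hs[...,1],hs[...,2]
m=(abs(X-.66)<.06)&(abs(Y+.147)<.06)&(Z>.1)&(Z<.115)&(S<80)&(V>90)
b,q,i=blob(c,m,.108);print('tin top',rect(P[b][:,:2]),np.median(Z[b]),i)
# dimmer: grip, line, housing ends in scene and top
for n in('scene','top'):
    c=ld(n) if n=='scene' else snap('top');P=pts(c);X,Y,Z=np.moveaxis(P,-1,0);im=c['image'];hs=cv2.cvtColor(im,cv2.COLOR_RGB2HSV);S,V=hs[...,1].astype(int),hs[...,2].astype(int)
    B=(X>.6)&(X<.72)&(Y>.03)&(Y<.24)
    m=B&(Z>.044)&(Z<.062)&(V<90);p=P[m];print(n,'grip',np.median(p,0).round(4),((p.min(0)+p.max(0))/2).round(4),np.ptp(p,axis=0).round(3))
    # white line: bright pixels off the housing, over plate
    m=B&(Z>.004)&(Z<.03)&(V>185)&(S<40)
    q=np.array([ray(c,u,v,.016)[:2] for v,u in zip(*np.nonzero(m))]);print(len(q),rect(q) if len(q)>4 else '')
    cv2.imwrite(f'pics/dim_{n}.png',cv2.resize(im[220:270,325:415] if n=='scene' else im[165:220,240:325],None,fx=8,fy=8,interpolation=2)[:,:,::-1])
a=cv2.imread('pics/dim_scene.png');b=cv2.imread('pics/dim_top.png');w=720
d=np.zeros((a.shape[0]+b.shape[0],w,3),np.uint8);d[:a.shape[0],:a.shape[1]]=a;d[a.shape[0]:,:b.shape[1]]=b
cv2.imwrite('pics/dim.png',cv2.resize(d,None,fx=.7,fy=.7));rows((.66,.1,.1,88))
```

```text
tin top (array([ 0.653 , -0.1534]), array([0.0752, 0.0439]), 81.3) 0.10765485656584906 (array([267.4, 201.4]), 188)
scene grip [0.6734 0.0909 0.0528] [0.6658 0.0904 0.0506] [0.026 0.02  0.013]
589 (array([0.6741, 0.1351]), array([0.1724, 0.0918]), 87.5)
top grip [0.6574 0.0912 0.0537] [0.6602 0.0926 0.0519] [0.027 0.019 0.013]
576 (array([0.6558, 0.1239]), array([0.1974, 0.0783]), 78.8)
t 25.9 p [ 0.6539 -0.1465  0.1387] yaw 88.0 tilt [ 0.0006 -0.0003] w 0.0693 F [-0.2  0.5 -0.9] q [ 0.47  0.5  -0.45  1.38  0.22  1.31 -0.02]
(0.66, 0.1, 0.1, 88) [ 0.001  0.    -0.   ] [246.6  -2.6  38.7]
```

View pics/dim.png

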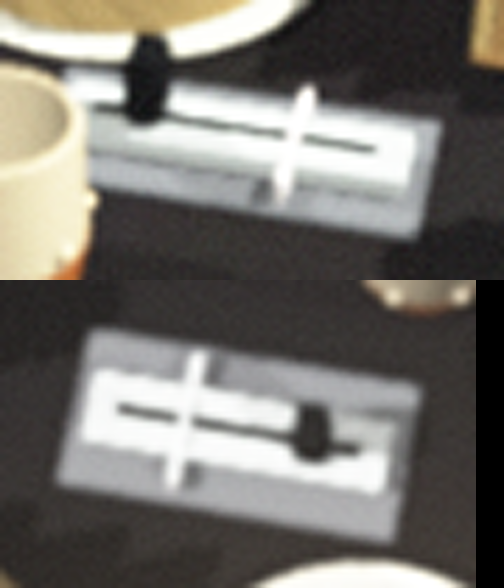

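Pixels from this picture: the white line runs (380,236)–(375,256) in the scene view and (275,178)–(271,202) in the top view. The grip is to its right at the start. That was picture 10, so everything from here is numeric.

Run:
```python
from h import *
t=ld('top');s=ld('scene')
for c,a,b in((s,(380,236.1),(375.4,255.7)),(t,(275.4,177.9),(271.4,201.8))):
    A,B=ray(c,*a,.016),ray(c,*b,.016);d=(A-B)[:2];print('line mid',((A+B)/2)[:2].round(4),'len',np.linalg.norm(d).round(4),'yaw',np.degrees(np.arctan2(d[1],d[0])).round(1))
# slot ends top: picture (118,408-280),(360,450-280)
f=lambda x,y:(240+x/5.6,165+(y-280)/5.6)
A,B=ray(t,*f(118,408),.014),ray(t,*f(360,450),.014);print('slot',A[:2],B[:2],np.degrees(np.arctan2(*(A-B)[1::-1])))
q=[ray(t,*f(*p),.0)[:2] for p in((90,328),(420,385),(395,541),(57,482))];print('plate',np.round(q,4).tolist(),np.mean(q,0))
P=pts(t);X,Y,Z=np.moveaxis(P,-1,0);hs=cv2.cvtColor(t['image'],cv2.COLOR_RGB2HSV)
m=(X>.6)&(X<.72)&(Y>.03)&(Y<.24)&(Z>.046)&(Z<.062)&(hs[...,2]<90);b,q,i=blob(t,m,.054);print('grip',rect(q),i)
```

```text
line mid [0.6744 0.1645] len 0.089 yaw 179.3
line mid [0.6651 0.1618] len 0.0774 yaw -0.4
slot [0.66664274 0.20128527] [0.66042538 0.06415315] 87.40407232522313
plate [[0.7141, 0.2272], [0.7054, 0.0365], [0.6145, 0.0386], [0.6232, 0.2309]] [0.66429894 0.13329544]
grip (array([0.6595, 0.0903]), array([0.025, 0.019]), -17.8) (array([294.9, 191.8]), 46)
```

Emit:
jog_arm:
  plan:
    - [0, 0, 0, 15, 0, 0, 0.6]
    - [0, 0, 0, 45, 0, 0, 0.6]
    - [0, 0, 0, 85, -1, 0, 0.6]
    - [0, 0, 0, 125, -1, 0, 0.6]
    - [0, 0, 0, 165, -1, 0, 0.6]
    - [0, 0, 0, 205, -1, 0, 0.6]
    - [0, 0, 0.01, 230, -1, 20, 0.6]
    - [0, 0, 0.01, 238, -1, 50, 0.6]
    - [0, 0, 0.01, 238, -1, 85, 0.6]
    - [0, 0, 0.01, 238, -1, 115, 0.6]
    - [0, 0, 0.01, 238, -1, 132, 0.6]
    - [0, 0, 0.01, 238, -1, 135, 0.6]

```text
time: 27.1
ee_pos: [0.6589, 0.0919, 0.0007]
eef_rot: [0.723, 0.691, -0.002, -0.002]
ft_force: [-0.7, 0.3, 0.6]
width: 0.0694
grip_force: 0.0
```

Emit:
jog_arm:
  plan:
    - [0, 0, 0, 0, 0, 0, 0.2]
    - [0, 0, 0, 0, 0, 0, -0.2]
    - [0, 0, 0, 0, 0, 0, -0.5]
    - [0, 0, 0, 0, 0, 0, -0.8]
    - [0, 0, 0, 0, 0, 0, -0.8]
    - [0, 0, 0, 0, 0, 0, -0.8]
  squeeze: 10

```text
time: 27.7
ee_pos: [0.6626, 0.0913, 0.0043]
eef_rot: [0.723, 0.691, 0.001, 0.001]
ft_force: [15.7, 0.3, -10.9]
width: 0.0298
grip_force: 7.9
```

```bash
python3 -c "
from h import *
s=status.read_state();p=s['ee_pos'];a=np.radians(87.4);rows((p[0]+.072*np.cos(a),p[1]+.072*np.sin(a),p[2],87.4))"
```

```text
t 27.7 p [0.6626 0.0913 0.0043] yaw 87.41 tilt [0.0032 0.0002] w 0.0298 F [ 15.7   0.3 -10.9] q [ 0.15  0.63 -0.49  1.5   0.32  1.09 -0.46]
(np.float64(0.6658301336752733), np.float64(0.16318281456885003), np.float64(0.004285539298832346), 87.4) [ 0.003 -0.     0.   ] [72.  0.  0.]
```

Emit:
jog_arm:
  plan:
    - [0, 0, 0, 0, 1.5, 0, -0.8]
    - [0, 0, 0, 0, 3, 0, -0.8]
    - [0, 0, 0, 0, 3, 0, -0.8]

```text
time: 28.0
ee_pos: [0.6638, 0.0912, 0.0042]
eef_rot: [0.723, 0.691, -0.0, -0.0]
ft_force: [-4.3, -1.6, 6.4]
width: 0.0279
grip_force: 10.0
```

Centred, with the width now reading 28 mm. Next is the drag along the track.

Emit:
jog_arm:
  plan:
    - [0, 0, 0, 4, 0, 0, -0.8]
    - [0, 0, 0, 10, 0, 0, -0.8]
    - [0, 0, 0, 18, 0, 0, -0.8]
    - [0, 0, 0, 27, 0, 0, -0.8]
    - [0, 0, 0, 36, 0, 0, -0.8]
    - [0, 0, 0, 45, 0, 0, -0.8]
    - [0, 0, 0, 54, 0, 0, -0.8]
    - [0, 0, 0, 62, 0, 0, -0.8]
    - [0, 0, 0, 68, 0, 0, -0.8]
    - [0, 0, 0, 71.5, 0, 0, -0.8]
    - [0, 0, 0, 72, 0, 0, -0.8]
    - [0, 0, 0, 72, 0, 0, -0.8]

```text
time: 29.2
ee_pos: [0.6674, 0.1638, 0.0042]
eef_rot: [0.723, 0.691, 0.0, -0.0]
ft_force: [-1.3, 0.0, 5.2]
width: 0.0278
grip_force: 10.0
```

Emit:
jog_arm:
  plan:
    - [0, 0, 0, 0, 0, 0, -0.3]
    - [0, 0, 0, 0, 0, 0, 0]
    - [0, 0, 0, 0, 0, 0, 0.3]
    - [0, 0, 0, 0, 0, 0, 0.3]
    - [0, 0, 0, 0, 0, -20, 0.3]
    - [0, 0, 0, 0, 0, -60, 0.3]
    - [0, 0, 0, 0, 0, -110, 0.3]
    - [0, 0, 0, -30, 0, -150, 0.3]
    - [0, 0, 0, -80, -30, -150, 0.3]
    - [0, 0, 0, -130, -70, -150, 0.3]
    - [0, 0, 0, -180, -120, -150, 0.3]
    - [0, 0, 0, -220, -160, -150, 0.3]

```text
time: 30.4
ee_pos: [0.5321, -0.0172, 0.1534]
eef_rot: [0.723, 0.691, -0.0, 0.0]
ft_force: [0.4, -0.6, 1.7]
width: 0.0565
grip_force: 0.0
```

Run:
```python
from h import *
for n in('top','scene'):
    c=snap(n);P=pts(c);X,Y,Z=np.moveaxis(P,-1,0);hs=cv2.cvtColor(c['image'],cv2.COLOR_RGB2HSV);S,V=hs[...,1],hs[...,2]
    m=(X>.6)&(X<.72)&(Y>.03)&(Y<.24)&(Z>.046)&(Z<.062)&(V<90)
    if m.sum()>5:
        p=P[m];print(n,'grip',((p.min(0)+p.max(0))/2).round(4),m.sum())
    # line visible ends: bright thin over plate beyond housing
    for nm,lo,hi in(('far',.692,.712),('near',.615,.638)):
        q=(X>lo)&(X<hi)&(Y>.1)&(Y<.22)&(Z>.005)&(Z<.03)&(V>175)&(S<50)
        if q.sum()>2: print('  line',nm,P[q].mean(0).round(4),np.ptp(P[q],axis=0).round(3),q.sum())
    b=(hs[...,1]>50)&(abs(Z-.028)<.006)&(X>.3)&(X<.6)&(Y<.2)&(Y>-.12);b,q,i=blob(c,b,.028);print('  bat',cv2.minEnclosingCircle(P[b][:,:2].astype(np.float32)))
    m=(Z>.045)&(Z<.083)&(abs(X-.48)<.07)&(abs(Y-.04)<.06)&(S>100);p=P[m];print('  cup',(p.min(0)+p.max(0))/2)
    m=(abs(X-.655)<.035)&(abs(Y+.147)<.036)&(Z>.1)&(Z<.116)&(S<70)&(V>100);p=P[m];print('  tin top',rect(p[:,:2]),np.median(p[:,2]),len(p))
rows((.6,0,.1,88))
```

```text
top grip [0.6643 0.1647 0.0523] 46
  line far [0.6987 0.1434 0.0094] [0.01  0.057 0.013] 15
  line near [0.63   0.1544 0.008 ] [0.015 0.105 0.012] 29
  bat ((0.479309618473053, 0.053622644394636154), 0.09462275356054306)
  cup [0.47325148 0.05698082 0.06321354]
  tin top (array([ 0.6507, -0.1452]), array([0.0633, 0.0341]), 88.2) 0.1071729051337964 261
scene grip [0.6697 0.1627 0.0518] 61
  line far [0.7007 0.1576 0.0121] [0.012 0.058 0.014] 14
  line near [0.6316 0.1471 0.0053] [0.006 0.073 0.001] 5
  bat ((0.4844382107257843, 0.038708511739969254), 0.10080337524414062)
  cup [0.47745765 0.0379069  0.06353329]
  tin top (array([ 0.6547, -0.1478]), array([0.0625, 0.0374]), 88.3) 0.10799481196555633 182
t 30.5 p [ 0.5297 -0.0217  0.1532] yaw 87.01 tilt [-0.0025 -0.0039] w 0.0567 F [ 0.6  0.6 -1.9] q [ 0.42  0.19 -0.52  1.74  0.1   1.24 -0.18]
(0.6, 0, 0.1, 88) [-0.002  0.004 -0.017] [25.6 69.2 52.9]
```

Emit:
jog_arm:
  plan:
    - [0, 0, 0, 0, 0, 0, 0.3]
    - [0, 0, 0, 0, 0, 0, 0.3]
    - [0, 0, 0, 0, 0, 0, 0.3]

```text
time: 30.8
ee_pos: [0.5343, -0.0142, 0.1536]
eef_rot: [0.722, 0.692, 0.0, -0.0]
ft_force: [-0.8, 0.9, -0.1]
width: 0.0566
grip_force: 0.0
```

```bash
python3 -c "
from bench import order
print(order.close_job())"
```

```text
the job is handed in; nothing more can be done
None
```

Job handed in at about 31 s, no verdict returned: by the cameras the bat is about 3 mm off the circle's centre with the cup standing on it, the tin is upright and released within about 1 mm of the caddy's middle, and the dimmer is within about 3 mm of the white line; a first push missed because the fingertips sit about 35 mm above the reported TCP, so the fingers passed over the bat within about 2–4 mm of the cup, apparently without touching it.

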